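Shut the red stopcock under the sliding cover

TASK

The blue stopcock box on the pottery table hides two valves under its grey sliding cover. Working only with the fingertips, push the cover straight back along its rails (towards the box's closed half, away from the robot) until it is fully back and leave it there, still lying flat; then push the red handle clockwise until its valve is fully shut. Do not lift the cover off, do not turn the blue handle, and leave everything else on the table where it stands.

Things in the scene. Friction and masses are not known exactly. Their poses are not given: they have to be found in the camera images.
- box: blue stopcock box fixed to the table, 290 (x) x 330 (y) mm, origin under its centre at table height; +x is the way the cover opens (away from the robot; the box is turned up to 20 degrees), +y is left. Front wall top at 72 mm, side rails that carry the cover at 78 mm, guide lips outside them up to 90 mm with 3 mm play each side of the cover
- cover_edge (a point): middle of the cover's near (-x) edge face, half-way up. The cover is a loose grey plate 135 (x) x 296 (y) x 16 mm, 0.3 to 0.6 kg, underside 78 and top 94 mm above the table, axes as the box. Shut, this edge is about x = -140 to -130 mm in the box frame; fully back, against the rear stop, about +2 mm. Smooth: it slides with about 1 to 4 N
- bay (a point): centre of the valve bay in the box's near half, at rail height (78 mm). The bay is open on top once uncovered, 130 (x) x 270 (y) mm inside, walls 10 mm (front) and 30 mm (sides) thick; behind it lies the closed deck on which the cover is parked. Axes as the box
- cover_knob (a point): top centre of the black knob in the middle of the cover, 30 mm across, its top 38 mm above the cover's underside (116 mm above the table)
- red_handle (a joint): turn of the red (marked) valve handle, rad: 0 = open, handle lies along its pipe and points towards the near wall (box -x); grows clockwise seen from above; 1.57 = fully shut at its stop, handle across the pipe and pointing to box +y (left). It stays where it is left and needs about 2 to 3 N near its end. The red valve may be the left or the right one
- red_pivot (a point): point on the red handle's vertical turning axis, at half the handle's thickness, 59 mm above the table. The two valves stand 100 mm apart at box x = -35, y = +50 and -50 mm
- red_tip (a point): free end of the red handle on its middle line, 60 mm from the pivot. The handle is a bar 16 mm wide, from 52 to 66 mm above the table; the copper pipe under it reaches up to 38 mm and the brass valve body, within 23 mm of the pivot, to 43 mm
- blue_tip (a point): free end of the other valve's handle (blue, same shape, open, points to the near wall); must stay as it is
- glaze_jar: amber glass glaze jar with white lid, 64 mm across, 85 mm high, stands left of the box (bystander); origin under its centre
- spray_bottle: white spray bottle with blue head, 72 mm across, 191 mm high, stands left of the box (bystander); origin under its centre
- brush_pot: white ceramic pot of brushes, 76 mm across, brushes reach 215 mm high, stands right of the box (bystander); origin under its centre
- bowl: terracotta bowl, 110 mm across, 50 mm high, stands right of the box (bystander); origin under its centre
- wood_rib: flat wooden potter's rib 50 x 100 x 8 mm, lies on the table left of the box between jar and spray bottle (bystander); origin under its centre
- glaze_brush: glaze brush 170 mm long, 18 mm wide, 11 mm high, lies on the table right of the box between bowl and brush pot (bystander); origin under its middle

How it is judged:
By the outcome, as a careful person would: the job done as asked, in the order asked, and still so for the second after the job is handed in, with the robot touching nothing.
It also fails if it takes over 48 s, if anything falls off the work surface, if the arm or the gripper's body presses on something with over 40 N, if the wrist force passes 120 N, or if a joint passes its speed limit or range.

ROBOT

A 6-joint arm with a two-finger parallel gripper is mounted at the origin on the work surface. World frame = base frame: x ahead of the robot, y to its left, z up, the work surface at z = 0. Lengths are in m, angles in degrees, forces in N, time in s.
With the tool pointing down it reaches from about 0.375 to 0.9 m from the base axis. Payload 3.1 kg.
Tool frame: the origin (TCP) lies on the centre line of the jaws, within the pads' length; the fingertips stand 25 mm ahead of it and the grasp point (between the pads) lies 6 mm ahead of it; z points along the fingers, y is the line along which they close (so a half turn about z gives the same grasp; the last joint's range is limited). The gripper opens to 87 mm and grips with 3 to 60 N. Pads are 19 mm wide; open, the fingers measure 117 mm over their backs; the gripper's body (75 mm by 190 mm) begins 51 mm behind the grasp point.
Start: joints at [56.809, 30.224, 82.088, -0, 67.689, -10.227], TCP at [0.244, 0.575, 0.248] pointing down, gripper open.
Joint ranges: [-176.69, 176.69], [-43.24, 126.21], [12.49, 139.97], [-82, 262], [0, 151.66], [-163.58, 163.58]. Speed limits (degrees/s): [159.86, 159.86, 180, 180, 180, 180].

INTERFACE

Orientations are given as a 3x3 rotation matrix whose columns are the frame's x, y, z axes.
In Python, from rig import bot, cams, models gives the robot as it stands. The module is installed in compiled form; this text tells all that it offers.
- The arm moves only by the shell command python3 -m handwheel 'ROWS' [OPENING]. ROWS is JSON, a list of rows, each a list of 6 numbers: the shift along the world's x, y, z each as a share of 1 m, from -1 to 1, then the turn, a rotation vector about the world's x, y, z each as a share of 2 rad, from -1 to 1. In form: [[dx, dy, dz, wx, wy, wz], ...]. A call has exactly 8 rows; each row is the pose to reach, as a shift and turn from the pose commanded when the call began; what a row does not reach only later rows make up. A row lasts 1/12 s, in which the tool goes at most 41.7 mm and 7.16 degrees, less where a joint would pass 70% of its speed; a pose out of reach is approached as far as the arm can. A call with a number of a shift or a turn outside -1 to 1 is refused whole. A call with a gripper value outside its range is refused whole. OPENING is the opening, from -1 (shut) to 1 (fully open), so that 0 is half open, set as the call begins (- or left out, the last holds). The fingers move at their own pace and stop on an object; the grip force is fixed at half the most. Time passes only in rows, so rows that repeat a pose let the fingers close, or fill a call up. It gives the time, the measured TCP pose, the force, the opening and the grip force at its end, in the units of the state.
- bot.read_state(): the state, without advancing time (a new reading comes with each control period).
- cams.capture(name): name is "scene" or "side" or "wrist"; returns (picture, depth): 420x560x3 uint8, blue, green, red; 420x560 float32, m along the optical axis (not along the pixel's ray), 0 where there is no reading.
- cams.calibration(name): a dict with "mtx" (3x3 intrinsics, pixels), "dist_coeffs" ([k1, k2, p1, p2, k3] as OpenCV has them; the pictures are not rectified), "R" (3x3) and "t" (3): a world point X has camera coordinates R X + t; the wrist camera has in their place "tool_from_camera" (4x4, takes a point from camera to tool coordinates, whose origin is the TCP and whose axes are the flange's). Camera axes: x right, y down, z forward; pixel columns grow to the right and rows downward; lengths in m; the calibration is good to about 2 mm. A picture is of the moment at which its call begins: read the wrist's pose just before it. calibration takes no time and is no camera call.
- bot.hand_in(): hands the job in; it is judged then, once.
Trained networks look in the newest picture that a camera, given by its name, has taken for a name from the list of things; names that differ only in an ending like _2 or _b are one class to them, and where a whole thing is asked for, a point or a joint stands for the part that bears it (a point fixed in the world has none). Each returns a list of dicts, best first, with "conf" (0 to 1); they miss things now and then, are a little off and sometimes report something else, mostly with a low value. They report only what shows in the picture. A call takes as long as a camera call.
- models.spot_in(query, camera): "position" ([column, row] in pixels, amid what is visible of it).
- models.tip_of(query, camera): "position" ([column, row] in pixels: a listed point, or the origin of a listed thing).
The state is a dict: "time_s": time; "joint_positions": joint angles; "qvel": joint speeds; "tau": joint torques, N m; "position": TCP position; "tcp_rot": TCP orientation; "force": force on the tool from outside, world axes, zero at the start; "moment": the same for the moment, N m; "opening": opening from 0.0 (shut) to 1.0 (fully open); "grasp_force": force on a finger pad.
Only numpy, scipy, OpenCV 4.12 (cv2) and the standard library are available. Lean on these libraries where they do the work, as an engineer would, in place of code of your own. Each camera call takes 0.05 s, during which the arm holds its last target. There are 200 camera calls.

## Working session

There is one attempt and no reset: what is moved stays moved. The work goes in short steps, Python scripts to look and compute and a shell command to move; the robot and the scene stay as the last step left them, time stands still between calls to the robot, and variables do not carry over. Pictures are saved under pics/ and viewed, at most 10 in all, crops included, and the job is handed in when it is done.

```bash
mkdir -p pics; cat > h.py <<'E'
import numpy as np, cv2
from rig import bot, cams, models
def ray(cam,px,st=None):
    c=cams.calibration(cam)
    p=cv2.undistortPoints(np.array([[px]],float),np.array(c["mtx"]),np.array(c["dist_coeffs"])).ravel()
    d=np.array([p[0],p[1],1.])
    if cam=="wrist":
        T=np.array(c["tool_from_camera"]);R=np.array(st["tcp_rot"]);t=np.array(st["position"])
        return R@T[:3,3]+t, R@T[:3,:3]@d
    R=np.array(c["R"]);t=np.array(c["t"]); return -R.T@t, R.T@d
def at_z(cam,px,z,st=None):
    o,d=ray(cam,px,st); return o+d*(z-o[2])/d[2]
def at_depth(cam,px,dep,st=None):
    u,v=[int(round(a)) for a in px]; o,d=ray(cam,px,st); return o+d*dep[v,u]
E
python3 - <<'E'
from h import *
np.set_printoptions(precision=3,suppress=True)
Z=dict(cover_edge=.086,cover_knob=.116,bay=.078,box=0,glaze_jar=0,spray_bottle=0,brush_pot=0,bowl=0)
for c in("scene","side"):
    p,d=cams.capture(c); cv2.imwrite(f"pics/{c}0.png",p)
    for q,z in Z.items():
        for r in models.tip_of(q,c)[:1]:
            print(c,q,round(r["conf"],2),np.round(r["position"]),at_z(c,r["position"],z))
s=bot.read_state();print(s["time_s"],s["tcp_rot"],s["force"])
E
```

```text
scene cover_edge 0.7 [244. 170.] [ 0.444 -0.063  0.086]
scene cover_knob 0.74 [256. 179.] [ 0.509 -0.038  0.116]
scene box 0.93 [268. 225.] [ 0.568 -0.023  0.   ]
scene glaze_jar 0.84 [326. 171.] [0.409 0.172 0.   ]
scene spray_bottle 0.94 [368. 221.] [0.606 0.236 0.   ]
scene brush_pot 0.7 [199. 291.] [ 0.736 -0.217  0.   ]
scene bowl 0.83 [168. 230.] [ 0.536 -0.281  0.   ]
side cover_edge 0.88 [241. 273.] [ 0.446 -0.052  0.086]
side cover_knob 0.6 [266. 244.] [ 0.509 -0.042  0.116]
side glaze_jar 0.6 [175. 238.] [0.41  0.178 0.   ]
side spray_bottle 0.74 [230. 192.] [0.593 0.235 0.   ]
side brush_pot 0.82 [406. 280.] [ 0.742 -0.219  0.   ]
side bowl 0.72 [356. 362.] [ 0.532 -0.284  0.   ]
0.9 [[-0.921  0.39   0.   ]
 [ 0.39   0.921  0.   ]
 [-0.     0.    -1.   ]] [-0.108 -0.272  0.193]
```

View pics/scene0.png

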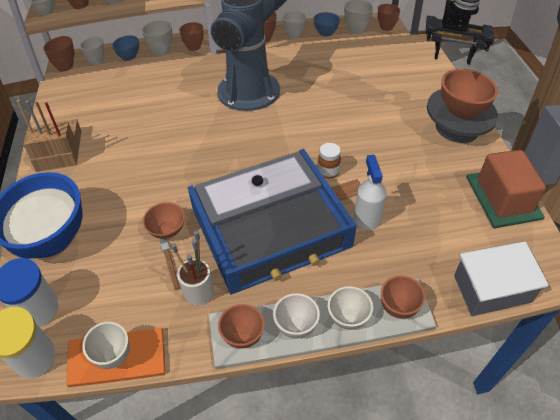

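View pics/side0.png

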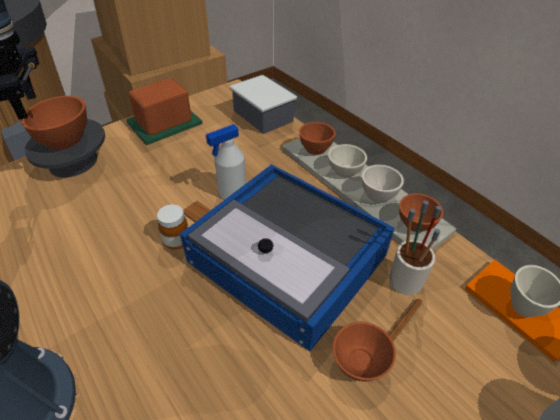

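The pictures show the cover shut at the near half (scene knob at 257,181; side 265,245), with jar and spray bottle left, bowl and pot right. Next: a precise yaw from the depth.

```bash
python3 - <<'E'
from h import *
np.set_printoptions(precision=4,suppress=True)
for c in("scene","side"):
    p,d=cams.capture(c)
    C=cams.calibration(c); v,u=np.mgrid[0:420,0:560]
    q=cv2.undistortPoints(np.stack([u,v],-1).reshape(-1,1,2).astype(float),np.array(C["mtx"]),np.array(C["dist_coeffs"])).reshape(420,560,2)
    X=np.dstack([q,np.ones((420,560))])*d[...,None]; X=(X-np.array(C["t"]))@np.array(C["R"])
    m=(d>0)&(abs(X[...,2]-.095)<.007)&(np.hypot(X[...,0]-.51,X[...,1]+.04)<.19)&(p.max(2).astype(int)-p.min(2)<45)
    m=cv2.morphologyEx(m.astype(np.uint8),cv2.MORPH_OPEN,np.ones((3,3)))
    n,l,s,_=cv2.connectedComponentsWithStats(m); m=l==1+s[1:,4].argmax()
    P=X[m]; r=cv2.minAreaRect(P[:,:2].astype(np.float32)*1000); print(c,len(P),P[:,2].mean(),r)
    b=cv2.boxPoints(r)/1000;print(b)
E
```

```text
scene 4568 0.09470272732387776 ((510.32135009765625, -34.696014404296875), (141.9845733642578, 299.2338562011719), 14.446261405944824)
[[ 0.4042  0.0925]
 [ 0.4789 -0.1973]
 [ 0.6164 -0.1619]
 [ 0.5417  0.1279]]
side 8439 0.09338811586259194 ((508.53155517578125, -37.68782043457031), (137.1722869873047, 299.9678649902344), 14.203924179077148)
[[ 0.4052  0.0909]
 [ 0.4788 -0.1999]
 [ 0.6118 -0.1663]
 [ 0.5382  0.1245]]
```

```bash
python3 -m handwheel '[[0.17,-0.636,0,0,0,0.325],[0.17,-0.636,0,0,0,0.325],[0.17,-0.636,0,0,0,0.325],[0.17,-0.636,0,0,0,0.325],[0.17,-0.636,0,0,0,0.325],[0.17,-0.636,0,0,0,0.325],[0.17,-0.636,0,0,0,0.325],[0.17,-0.636,0,0,0,0.325]]' 1
```

```text
time_s: 1.67
position: [0.3282, 0.2598, 0.2479]
tcp_rot: [[-0.969, -0.248, 0.001], [-0.248, 0.969, 0.0], [-0.001, 0.0, -1.0]]
force: [0.9, 0.1, -0.6]
opening: 0.998
grasp_force: 0.0
```

```bash
python3 -m handwheel '[[0.086,-0.321,0,0,0,0],[0.086,-0.321,0,0,0,0],[0.086,-0.321,0,0,0,0],[0.086,-0.321,0,0,0,0],[0.086,-0.321,0,0,0,0],[0.086,-0.321,0,0,0,0],[0.086,-0.321,0,0,0,0],[0.086,-0.321,0,0,0,0]]'; python3 -m handwheel '[[0,0,0,0,0,0],[0,0,-0.04,0,0,0],[0,0,-0.08,0,0,0],[0,0,-0.1,0,0,0],[0,0,-0.1,0,0,0],[0,0,-0.1,0,0,0],[0,0,-0.1,0,0,0],[0,0,-0.1,0,0,0]]'; python3 - <<'E'
from h import *
s=bot.read_state();p,d=cams.capture("wrist");cv2.imwrite("pics/w1.png",p)
for q,z in(("cover_edge",.086),("cover_knob",.116)):
    for r in models.tip_of(q,"wrist")[:2]: print(q,r["conf"],r["position"],at_z("wrist",r["position"],z,s))
E
```

```text
time_s: 2.33
position: [0.4143, -0.062, 0.248]
tcp_rot: [[-0.969, -0.246, 0.001], [-0.246, 0.969, -0.0], [-0.001, -0.001, -1.0]]
force: [1.5, 0.8, -0.8]
opening: 1.001
grasp_force: 0.0
time_s: 3.0
position: [0.4153, -0.0599, 0.149]
tcp_rot: [[-0.969, -0.247, 0.004], [-0.247, 0.969, -0.002], [-0.003, -0.002, -1.0]]
force: [0.5, 0.2, 0.6]
opening: 1.0
grasp_force: 0.0
```

View pics/w1.png

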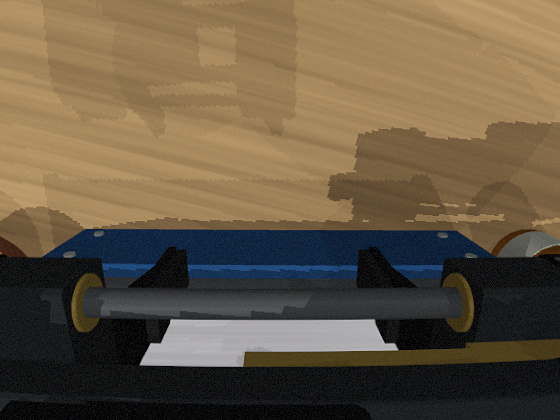

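The wrist view shows the front wall (rows 230–275) level and centred between the fingers, so the yaw is right. Lowering, then pushing.

```bash
python3 -m handwheel '[[0,0,-0.02,0,0,0],[0,0,-0.035,0,0,0],[0,0,-0.043,0,0,0],[0,0,-0.043,0,0,0],[0.0048,0.0012,-0.043,0,0,0],[0.0097,0.0025,-0.043,0,0,0],[0.0145,0.0037,-0.043,0,0,0],[0.0194,0.0049,-0.043,0,0,0]]'; python3 -m handwheel '[[0.0048,0.0012,0,0,0,0],[0.0097,0.0025,0,0,0,0],[0.0145,0.0037,0,0,0,0],[0.0194,0.0049,0,0,0,0],[0.0242,0.0062,0,0,0,0],[0.0291,0.0074,0,0,0,0],[0.0339,0.0086,0,0,0,0],[0.0388,0.0099,0,0,0,0]]'
```

```text
time_s: 3.82
position: [0.4345, -0.0547, 0.1052]
tcp_rot: [[-0.969, -0.247, 0.001], [-0.247, 0.969, -0.001], [-0.001, -0.001, -1.0]]
force: [-1.0, -1.1, 1.6]
opening: 0.999
grasp_force: 0.6
time_s: 4.48
position: [0.4726, -0.0446, 0.1045]
tcp_rot: [[-0.969, -0.247, -0.0], [-0.247, 0.969, 0.0], [0.0, 0.0, -1.0]]
force: [-0.6, -0.8, 0.7]
opening: 0.997
grasp_force: 0.8
```

```bash
python3 -m handwheel '[[0.0048,0.0012,0,0,0,0],[0.0097,0.0025,0,0,0,0],[0.0145,0.0037,0,0,0,0],[0.0194,0.0049,0,0,0,0],[0.0242,0.0062,0,0,0,0],[0.0291,0.0074,0,0,0,0],[0.0339,0.0086,0,0,0,0],[0.0388,0.0099,0,0,0,0]]'; python3 -m handwheel '[[0.0048,0.0012,0,0,0,0],[0.0097,0.0025,0,0,0,0],[0.0145,0.0037,0,0,0,0],[0.0194,0.0049,0,0,0,0],[0.0242,0.0062,0,0,0,0],[0.0291,0.0074,0,0,0,0],[0.0339,0.0086,0,0,0,0],[0.0339,0.0086,0,0,0,0]]'; python3 - <<'E'
from h import *
p,d=cams.capture("side");cv2.imwrite("pics/s2.png",cv2.resize(p[150:350,150:430],None,fx=2.5,fy=2.5))
for q,z in(("cover_edge",.086),("cover_knob",.116)):
    for r in models.tip_of(q,"side")[:2]: print(q,r["conf"],r["position"],at_z("side",r["position"],z))
E
```

```text
time_s: 5.15
position: [0.5115, -0.0347, 0.1046]
tcp_rot: [[-0.969, -0.247, -0.0], [-0.247, 0.969, 0.0], [0.0, 0.0, -1.0]]
force: [-1.6, -0.4, 0.2]
opening: 0.998
grasp_force: 0.7
time_s: 5.82
position: [0.5467, -0.0262, 0.1047]
tcp_rot: [[-0.969, -0.247, 0.003], [-0.247, 0.969, -0.0], [-0.002, -0.001, -1.0]]
force: [-1.0, 0.2, -0.9]
opening: 1.001
grasp_force: 0.0
cover_edge 0.83 [280.5, 235.6] [ 0.55999325 -0.02085841  0.086     ]
cover_knob 0.81 [304.6, 207.7] [ 0.62903838 -0.0110009   0.116     ]
cover_knob 0.6 [281.8, 237.0] [ 0.54351417 -0.04619299  0.116     ]
```

View pics/s2.png

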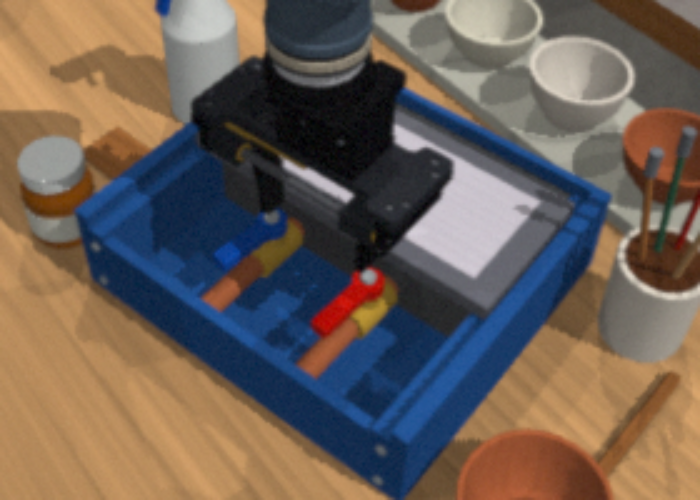

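Cover is moving back straight; red handle (≈345,300 in the crop) is the right valve, blue (≈250,235) the left. Some gap to the rear stop remains; pushing on gently.

```bash
python3 -m handwheel '[[0.0029,0.0007,0,0,0,0],[0.0058,0.0015,0,0,0,0],[0.0087,0.0022,0,0,0,0],[0.0116,0.003,0,0,0,0],[0.0135,0.0035,0,0,0,0],[0.0145,0.0037,0,0,0,0],[0.0155,0.004,0,0,0,0],[0.0155,0.004,0,0,0,0]]'
```

```text
time_s: 6.63
position: [0.5607, -0.0222, 0.1046]
tcp_rot: [[-0.969, -0.247, 0.0], [-0.247, 0.969, -0.0], [-0.0, -0.0, -1.0]]
force: [-0.6, 0.2, 0.3]
opening: 1.005
grasp_force: 0.4
```

```bash
python3 -m handwheel '[[0.001,0.0002,0,0,0,0],[0.002,0.0005,0,0,0,0],[0.003,0.0008,0,0,0,0],[0.004,0.001,0,0,0,0],[0.005,0.0013,0,0,0,0],[0.006,0.0015,0,0,0,0],[0.007,0.0018,0,0,0,0],[0.007,0.0018,0,0,0,0]]'
```

```text
time_s: 7.3
position: [0.5678, -0.0204, 0.1045]
tcp_rot: [[-0.969, -0.247, 0.001], [-0.247, 0.969, 0.0], [-0.001, -0.0, -1.0]]
force: [0.6, -0.1, 0.8]
opening: 1.004
grasp_force: 0.3
```

```bash
python3 -m handwheel '[[0.001,0.0002,0,0,0,0],[0.002,0.0005,0,0,0,0],[0.003,0.0008,0,0,0,0],[0.004,0.001,0,0,0,0],[0.005,0.0013,0,0,0,0],[0.005,0.0013,0,0,0,0],[0.005,0.0013,0,0,0,0],[0.005,0.0013,0,0,0,0]]'
```

```text
time_s: 7.97
position: [0.5695, -0.0194, 0.1043]
tcp_rot: [[-0.969, -0.246, -0.007], [-0.246, 0.969, 0.0], [0.006, 0.002, -1.0]]
force: [-6.3, -3.6, 4.0]
opening: 0.998
grasp_force: 3.9
```

Stop felt (7 N). A little more to seat it, then back off.

```bash
python3 -m handwheel '[[0.001,0.0002,0,0,0,0],[0.002,0.0005,0,0,0,0],[0.003,0.0008,0,0,0,0],[0.004,0.001,0,0,0,0],[0.004,0.001,0,0,0,0],[0.004,0.001,0,0,0,0],[0.004,0.001,0,0,0,0],[0.004,0.001,0,0,0,0]]'
```

```text
time_s: 8.63
position: [0.5696, -0.0189, 0.1039]
tcp_rot: [[-0.969, -0.246, -0.015], [-0.246, 0.969, -0.0], [0.015, 0.003, -1.0]]
force: [-13.5, -6.3, 7.8]
opening: 0.999
grasp_force: 7.6
```

```bash
python3 -m handwheel '[[-0.01,-0.0025,0,0,0,0],[-0.03,-0.0075,0,0,0,0],[-0.04,-0.0102,0.01,0,0,0],[-0.05,-0.0127,0.04,0,0,0],[-0.05,-0.0127,0.08,0,0,0],[-0.05,-0.0127,0.11,0,0,0],[-0.05,-0.0127,0.11,0,0,0],[-0.05,-0.0127,0.11,0,0,0]]' -1; python3 - <<'E'
from h import *
np.set_printoptions(precision=4,suppress=True)
print(bot.read_state()["force"])
for c in("scene","side","wrist"):
    s=bot.read_state();p,d=cams.capture(c)
    if c!="scene":cv2.imwrite(f"pics/{c}3.png",p if c=="wrist" else cv2.resize(p[150:350,150:430],None,fx=2.5,fy=2.5))
    for q,z in dict(cover_edge=.086,cover_knob=.116,bay=.078,box=0,red_pivot=.059,red_tip=.059,blue_tip=.059).items():
        for r in models.tip_of(q,c)[:1]: print(c,q,round(r["conf"],2),np.round(r["position"]),at_z(c,r["position"],z,s))
E
```

```text
time_s: 9.3
position: [0.5287, -0.0313, 0.2169]
tcp_rot: [[-0.969, -0.247, 0.008], [-0.247, 0.969, -0.002], [-0.007, -0.003, -1.0]]
force: [-0.6, -0.9, -0.3]
opening: 0.474
grasp_force: 0.0
[-0.6122 -0.9067 -0.2775]
scene cover_edge 0.88 [267. 207.] [ 0.581  -0.0227  0.086 ]
scene cover_knob 0.75 [276. 221.] [ 0.6514 -0.0122  0.116 ]
scene bay 0.57 [252. 187.] [ 0.5007 -0.0497  0.078 ]
scene box 0.49 [267. 204.] [ 0.4996 -0.0146  0.    ]
scene red_pivot 0.52 [245. 210.] [ 0.5587 -0.0768  0.059 ]
scene red_tip 0.69 [238. 193.] [ 0.4971 -0.088   0.059 ]
scene blue_tip 0.6 [274. 179.] [0.4652 0.0125 0.059 ]
side cover_edge 0.55 [289. 230.] [ 0.583  -0.0195  0.086 ]
side cover_knob 0.94 [310. 205.] [ 0.6444 -0.0112  0.116 ]
side bay 0.83 [264. 254.] [ 0.5091 -0.0344  0.078 ]
side box 0.95 [289. 258.] [ 0.5816 -0.0234  0.    ]
side red_pivot 0.97 [293. 264.] [ 0.548  -0.0768  0.059 ]
side red_tip 0.81 [278. 284.] [ 0.497  -0.0952  0.059 ]
side blue_tip 0.79 [236. 250.] [0.4778 0.0215 0.059 ]
wrist cover_knob 0.61 [269. 362.] [ 0.6449 -0.0026  0.116 ]
wrist bay 0.76 [267. 186.] [ 0.5103 -0.0386  0.078 ]
wrist box 0.96 [268. 238.] [ 0.5825 -0.0203  0.    ]
wrist red_pivot 0.93 [210. 222.] [ 0.5583 -0.0789  0.059 ]
wrist red_tip 0.82 [213. 156.] [ 0.5003 -0.0882  0.059 ]
wrist blue_tip 0.72 [339. 154.] [0.473  0.0145 0.059 ]
```

View pics/side3.png

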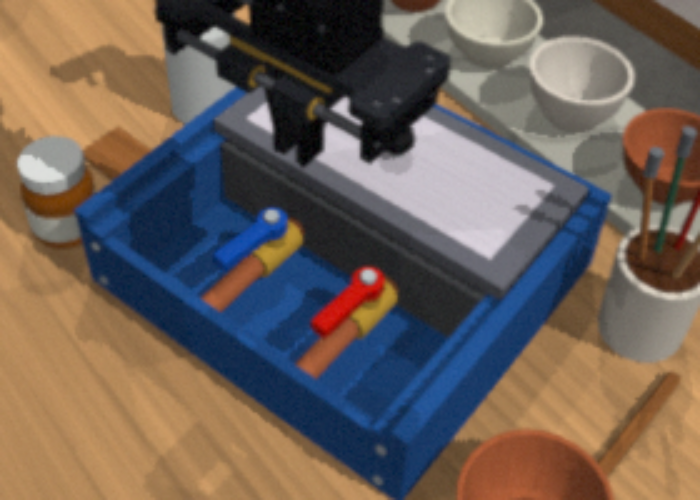

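View pics/wrist3.png

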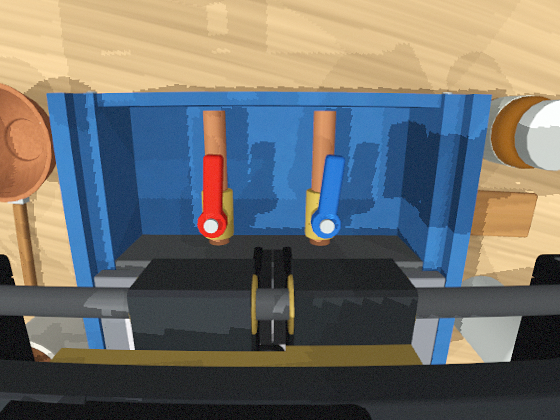

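Cover lies flat fully back; red is at wrist pixels pivot (211,226), tip (213,157), both handles open. Going to the right side of the red handle.

```bash
python3 -m handwheel '[[-0.003,-0.04,0,0,0,0],[-0.006,-0.08,0,0,0,0],[-0.0078,-0.0965,-0.02,0,0,0],[-0.0078,-0.0965,-0.055,0,0,0],[-0.0078,-0.0965,-0.09,0,0,0],[-0.0078,-0.0965,-0.11,0,0,0],[-0.0078,-0.0965,-0.11,0,0,0],[-0.0078,-0.0965,-0.11,0,0,0]]'; python3 - <<'E'
from h import *
p,d=cams.capture("side");cv2.imwrite("pics/side4.png",cv2.resize(p[150:350,150:430],None,fx=2.5,fy=2.5))
E
```

```text
time_s: 11.17
position: [0.5181, -0.1272, 0.1038]
tcp_rot: [[-0.969, -0.247, -0.002], [-0.247, 0.969, 0.001], [0.002, 0.002, -1.0]]
force: [-0.3, 0.7, 1.1]
opening: 0.0
grasp_force: 0.0
```

View pics/side4.png

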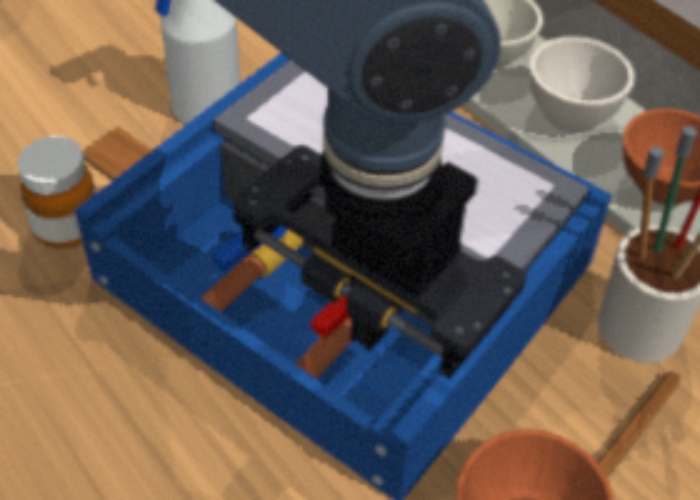

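Fingers stand just right of the red bar (red at 330,315, fingers at 365,330). Lowering and sweeping clockwise.

```bash
python3 -m handwheel '[[0,0,-0.015,0,0,0],[0,0,-0.027,0,0,0],[0,0,-0.03,0,0,0],[0,0,-0.03,0,0,0],[-0.001,0.006,-0.03,0,0,0],[-0.002,0.012,-0.03,0,0,0],[-0.004,0.017,-0.03,0,0,0],[-0.006,0.022,-0.03,0,0,0]]'; python3 -m handwheel '[[-0.002,0.005,0,0,0,0],[-0.004,0.01,0,0,0,0],[-0.0055,0.0145,0,0,0,0],[-0.0057,0.019,0,0,0,0],[-0.0055,0.023,0,0,0,0],[-0.0052,0.027,0,0,0,0],[-0.004,0.031,0,0,0,0],[-0.003,0.034,0,0,0,0]]'
```

```text
time_s: 11.88
position: [0.5126, -0.1046, 0.0753]
tcp_rot: [[-0.969, -0.247, 0.001], [-0.247, 0.969, -0.0], [-0.001, -0.001, -1.0]]
force: [-1.4, 1.0, -1.0]
opening: 0.006
grasp_force: 0.0
time_s: 12.55
position: [0.5092, -0.0708, 0.0744]
tcp_rot: [[-0.969, -0.247, -0.001], [-0.247, 0.969, 0.0], [0.001, 0.001, -1.0]]
force: [-1.2, -3.3, 0.0]
opening: 0.005
grasp_force: 1.3
```

```bash
python3 -m handwheel '[[0.0025,0.0053,0,0,0,0],[0.005,0.0095,0,0,0,0],[0.0075,0.0135,0,0,0,0],[0.0103,0.0172,0,0,0,0],[0.014,0.0205,0,0,0,0],[0.018,0.0235,0,0,0,0],[0.022,0.0262,0,0,0,0],[0.022,0.0262,0,0,0,0]]'; python3 -m handwheel '[[0.001,0.0002,0,0,0,0],[0.002,0.0005,0,0,0,0],[0.003,0.0008,0,0,0,0],[0.004,0.001,0,0,0,0],[0.005,0.0013,0,0,0,0],[0.005,0.0013,0,0,0,0],[0.005,0.0013,0,0,0,0],[0.005,0.0013,0,0,0,0]]'
```

```text
time_s: 13.22
position: [0.5296, -0.0449, 0.0742]
tcp_rot: [[-0.969, -0.248, -0.006], [-0.248, 0.969, -0.0], [0.006, 0.001, -1.0]]
force: [-4.8, -5.4, 1.9]
opening: 0.007
grasp_force: 3.4
time_s: 13.88
position: [0.53, -0.0445, 0.0741]
tcp_rot: [[-0.968, -0.249, -0.015], [-0.249, 0.969, -0.0], [0.015, 0.004, -1.0]]
force: [-14.3, -10.7, 7.3]
opening: 0.006
grasp_force: 8.2
```

Stop reached at the predicted spot (15+ N). Back off straight, up and look.

```bash
python3 -m handwheel '[[-0.01,-0.0025,0,0,0,0],[-0.02,-0.005,0,0,0,0],[-0.03,-0.0077,0,0,0,0],[-0.03,-0.0077,0.04,0,0,0],[-0.03,-0.0077,0.08,0,0,0],[-0.03,-0.0077,0.12,0,0,0],[-0.03,-0.0077,0.15,0,0,0],[-0.03,-0.0077,0.15,0,0,0]]'; python3 - <<'E'
from h import *
np.set_printoptions(precision=4,suppress=True)
for c in("side","wrist"):
    s=bot.read_state();p,d=cams.capture(c)
    cv2.imwrite(f"pics/{c}5.png",p if c=="wrist" else cv2.resize(p[150:350,150:430],None,fx=2.5,fy=2.5))
    for q,z in dict(cover_edge=.086,red_pivot=.059,red_tip=.059,blue_tip=.059).items():
        for r in models.tip_of(q,c)[:1]: print(c,q,round(r["conf"],2),np.round(r["position"]),at_z(c,r["position"],z,s))
E
```

```text
time_s: 14.55
position: [0.5105, -0.0523, 0.2307]
tcp_rot: [[-0.969, -0.247, 0.014], [-0.247, 0.969, -0.004], [-0.012, -0.007, -1.0]]
force: [0.6, -0.2, -1.0]
opening: 0.01
grasp_force: 0.0
side cover_edge 0.87 [288. 231.] [ 0.5812 -0.0198  0.086 ]
side red_pivot 0.66 [297. 263.] [ 0.5571 -0.0778  0.059 ]
side red_tip 0.73 [275. 250.] [ 0.5418 -0.0253  0.059 ]
side blue_tip 0.9 [239. 251.] [0.4812 0.0148 0.059 ]
wrist cover_edge 0.57 [297. 249.] [ 0.5358 -0.0203  0.086 ]
wrist red_pivot 0.96 [230. 245.] [ 0.5577 -0.0777  0.059 ]
wrist red_tip 0.92 [297. 248.] [ 0.5449 -0.016   0.059 ]
wrist blue_tip 0.67 [350. 185.] [0.4762 0.014  0.059 ]
```

View pics/wrist5.png

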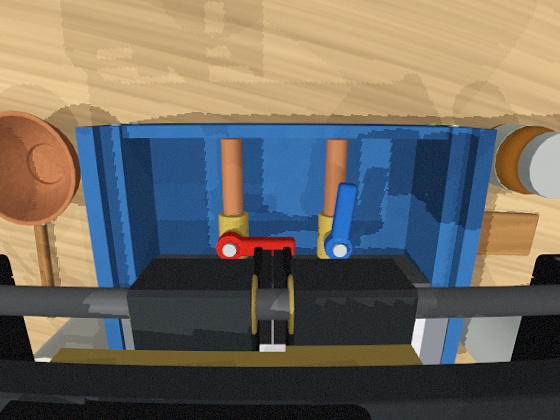

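View pics/side5.png

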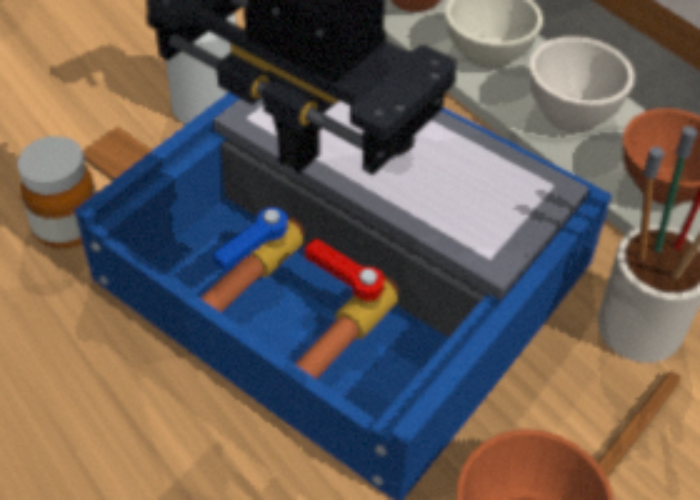

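The red handle (wrist 230,250 to 295,243) now lies across its pipe, pointing left. Blue is unchanged and the cover is flat and fully back.

```bash
python3 -c "
from rig import bot
print(bot.hand_in())"
```

```text
the job is handed in; nothing more can be done
None
```

The job is handed in at about 15 s of robot time: the cover was pushed flat to its rear stop, then the red handle was turned clockwise to its stop, and the last pictures show the blue handle unmoved and nothing else visibly disturbed.

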